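# Check-weigh a tin of pen nibs on a spring-lever balance

## Robot

A 7-joint arm with a two-finger parallel gripper is mounted at the origin on the work surface. World frame = base frame: x ahead of the robot, y to its left, z up, the work surface at z = 0. Lengths are in m, angles in rad, forces in N, time in s.
With the tool pointing down it reaches from about 0.35 to 0.9 m from the base axis. Payload 19.9 kg.
Tool frame: the origin (TCP) lies midway between the tips of the shut fingers; the grasp point (between the pads) lies 19 mm behind it; z points along the fingers, y is the line along which they close (so a half turn about z gives the same grasp; the last joint's range is limited). The gripper opens to 94 mm and grips with 3 to 60 N. Pads are 16 mm wide; open, the fingers measure 119 mm over their backs; the gripper's body (75 mm by 177 mm) begins 78 mm behind the grasp point.
Start: joints at [1.24, 0.417, -0.01, 1.614, 0.005, 1.111, -0.053], TCP at [0.178, -0.599, 0.171] pointing down, gripper open.
Joint ranges: [-2.81, 2.81], [-0.39, 2.02], [-1.27, 1.25], [0.06, 2.57], [-1.19, 4.33], [0.19, 2], [-2.82, 2.82]. Speed limits (rad/s): [1.89, 1.89, 2.39, 2.39, 3.01, 3.01, 3.01].

## Interface

Orientations are given as a unit quaternion [x, y, z, w].
In Python, from bench import ctrl gives the robot as it stands.
- The arm moves only by the tool drive_tool, never from a script. Its argument "rows" is a list of rows, each an object of numbers: "tx", "ty", "tz": the shift along the tool's x, y, z in units of 50 mm (1.0 is 50 mm); "turn": the turn about the tool's z in units of 6 degrees (1.0 is 6 degrees). In form: [{"tx": .., "ty": .., "tz": .., "turn": ..}, ...]. A call has 1 to 8 rows; each row shifts and turns the commanded pose from where the row before left it, along the tool's axes as they then stand; what a row does not reach is not made up. A row lasts 1/8 s, in which the tool goes at most 62.5 mm and 10.7 degrees, less where a joint would pass 70% of its speed; a pose out of reach is approached as far as the arm can. A call is refused whole if a number of a shift passes 1 or a number of a turn 1, either way. A call with a gripper value outside its range is refused whole. "grip" is the closure, from 0 (fully open) to 1 (shut), set as the call begins (left out, the last holds). The fingers move at their own pace and stop on an object; "newtons" is the grip in N (left out, the last holds). Time passes only in rows, so rows that do not move let the fingers close. It gives the time, the measured TCP pose, the force, the opening and the grip force at its end, in the units of the state.
- ctrl.state(): the state, without advancing time (a new reading comes with each control period).
- ctrl.capture(name): name is "scene" or "top" or "wrist"; returns the picture (400x640x3 uint8, red, green, blue); there is no depth.
- ctrl.calibration(name): a dict with "K" (3x3 intrinsics, pixels), "view" (4x4, takes a point from world to camera coordinates); the wrist camera has in their place "hand_eye" (4x4, takes a point from camera to tool coordinates, whose origin is the TCP and whose axes are the flange's). Camera axes: x right, y down, z forward; pixel columns grow to the right and rows downward; lengths in m; the calibration is good to about 2 mm. A picture is of the moment at which its call begins: read the wrist's pose just before it. calibration takes no time and is no camera call.
- ctrl.job_done(): hands the job in; it is judged then, once.
The state is a dict: "time": time; "q": joint angles; "dq": joint speeds; "tau": joint torques, N m; "tcp_pos": TCP position; "orientation": TCP orientation; "contact_force": force on the tool from outside, world axes, zero at the start; "wrist_torque": the same for the moment, N m; "gripper_width": finger opening in m; "finger_force": force on a finger pad.
Only numpy, scipy, OpenCV 4.12 (cv2) and the standard library are available. Lean on these libraries where they do the work, as an engineer would, in place of code of your own. Each camera call takes 0.05 s, during which the arm holds its last target. There are 200 camera calls.

## Task

Check-weigh the tin of nibs: working the balance by its spring lever alone, lift the beam off its stop, bring the pointer to the centre mark and keep it there, within one scale division, for a full eight seconds (the top-heavy beam will not stay there by itself). Then let the beam down softly onto its stop on the tin's side, let go of the lever and leave the balance at rest. Never let the beam bang against a stop, do not touch the beam, the pans or what stands on them, and leave the other things on the bench where they are.

Things in the scene. Friction and masses are not known exactly. Their poses are not given: they have to be found in the camera images.
- balance: Counter balance fixed to the bench: grey base 200 (x) x 460 (y) x 22 mm, two bearing columns in its middle. Origin: centre of the underside; z up, y along the beam, x away from the spring lever (the lever is on the -x side, towards the robot). Tin's pan at +y, brass weight's pan at -y, 210 mm from the middle. A tick-marked quadrant stands behind the lever, 63 mm to +x of lever_grip.
- rocker (a joint): Tilt of beam and pointer (rad) about the pivot axis, which lies along the balance's x, 115 mm up. 0: level, pointer on the centre mark; on the mark = within 0.05. Positive: tin side (+y) down, pointer leaning to +y. Rubber stops at +0.15 (start, at rest) and -0.15. Nominal: I*tilt'' = G*tilt + U + K*(lever - tilt) - c*tilt'; lever and tilt in rad from upright, both positive to +y.
- beam: The 420 mm beam and all it carries: needle, poise disc, two pans 120 mm across (kept level by a lower stay), loads. Origin on the pivot axis. Not to be touched. I = 0.089 kg m2 about the pivot with the loads, c = 0.014 N m s/rad. As K < G, a lever held still does not hold the beam: it runs off with a time constant of about 0.8 s.
- poise: Brass disc 48 mm across, 16 mm high, on the needle 85 mm from the pivot axis; origin at its centre. It makes the beam top-heavy: G = 0.38 N m/rad nominal, really 0.34 to 0.42 (the disc's mass, about 0.22 kg, is not known). Not to be touched.
- tin: Closed round metal tin of nibs, 90 mm across, 60 mm high, seated on the pan at +y; origin: centre of its underside. It weighs 0.73 to 0.81 kg (not known) against the brass weight's 0.75 kg, so U = 9.81*0.21*(tin - 0.75) = -0.04 to +0.12 N m. Not to be touched.
- lever (a joint): Winding of the spiral spring: lever angle minus beam tilt, rad, positive with the lever's top towards +y. Range -1.1 to 1.1; spring K = 0.22 N m/rad towards 0, damping 0.01 N m s/rad. Drawing the lever to -y lifts the tin's side: it leaves the stop at a winding between about -0.05 and -0.8. Let go, the lever stands nearly in line with the pointer (winding about +0.04).
- lever_grip (a point): Middle of the lever's round black handle, 18 mm thick, 48 mm long, lying along the balance's x and pointing to the robot, free to spin on its pin. It runs on an arc of 130 mm radius about the pivot axis: straight above it at lever angle 0, 245 mm above the bench. The flat lever is 32 mm to +x of this point; 45 mm to either side in y is clear. Moves with under 3 N.
- lever_pivot (a point): Centre of the handle's arc: the point of the fixed pivot axis level with the handle's middle along x, 107 mm to -x of the balance's middle, 115 mm above the bench. Lever angle = atan2(y, z) of lever_grip seen from here in the balance's axes.
- pointer_tip (a point): Upper tip of the thin steel needle, 171 mm from the pivot axis, straight above it when on the mark. Behind it (12 mm to +x), up to 143 mm from the pivot axis, stands the white scale with ticks every 0.05 rad on both faces; the long thick tick is the centre mark.
- loupe: Folding loupe, 36 x 30 x 39 mm, loose on the bench in front of the balance; origin at its underside. Leave it.
- tweezers: Steel tweezers 110 mm long, 5 mm high, loose on the bench in front of the balance. Leave them.
- ink_bottle: Ink bottle 54 mm across and 67 mm high, loose on the bench in front of the balance, below the lever's handle. Leave it.
- nib_tray: Low plywood tray 120 x 150 x 22 mm with nibs, in front of the balance. Leave it.
- spare_tin: Closed round tin 90 mm across, 60 mm high, standing on the bench in front of the balance. Leave it.

How it is judged:
By the outcome, as a careful person would: the job done as asked, in the order asked, and still so for the second after the job is handed in, with the robot touching nothing.
It also fails if it takes over 64 s, if anything falls off the work surface, if the arm or the gripper's body presses on something with over 40 N, if the wrist force passes 120 N, or if a joint passes its speed limit or range.

## Working session

There is one attempt and no reset: what is moved stays moved. The work goes in short steps, Python scripts to look and compute and a tool call to move; the robot and the scene stay as the last step left them, time stands still between calls to the robot, and variables do not carry over. Pictures are saved under pics/ and viewed, at most 10 in all, crops included, and the job is handed in when it is done.

Besides the shell and the picture viewer there is one more tool, called after "Request:" by a JSON object that holds its "name" and its "arguments", one argument or row to a line. drive_tool: Moves the arm, as the interface text tells. Its arguments: {"type":"object","properties":{"rows":{"type":"array"},"grip":{"type":"number"},"newtons":{"type":"number"}},"required":["rows"]}

```bash
mkdir -p pics; ls
python3 - <<'E'
from bench import ctrl
import cv2,numpy as np
s=ctrl.state();print({k:np.round(v,3).tolist() for k,v in s.items()})
for n in("scene","top"):
    im=ctrl.capture(n);cv2.imwrite(f"pics/{n}0.png",im[:,:,::-1]);c=ctrl.calibration(n);print(n,np.round(c["K"],1).tolist(),np.round(c["view"],4).tolist())
print(np.round(ctrl.calibration("wrist")["hand_eye"],3).tolist())
a=cv2.imread("pics/scene0.png");b=cv2.imread("pics/top0.png");cv2.imwrite("pics/both.png",cv2.resize(np.vstack([a,b]),None,fx=.75,fy=.75))
E
```

```text
pics
{'time': 0.0, 'q': [1.241, 0.418, -0.01, 1.614, 0.005, 1.111, -0.053], 'dq': [-0.001, 0.001, 0.0, -0.002, 0.001, -0.001, 0.001], 'tau': [-0.0, -85.125, 0.639, -42.601, -0.049, 0.018, 0.0], 'tcp_pos': [0.178, -0.599, 0.17], 'orientation': [0.99, 0.144, -0.0, -0.001], 'contact_force': [-0.502, -0.427, 0.178], 'wrist_torque': [0.003, 0.0, 0.004], 'finger_force': 0.0, 'gripper_width': 0.094}
scene [[492.1, 0.0, 324.7], [0.0, 492.1, 199.4], [0.0, 0.0, 1.0]] [[0.1999, 0.9797, -0.0155, -0.1337], [0.8108, -0.1743, -0.5588, -0.3114], [-0.5502, 0.0991, -0.8292, 1.5426], [0.0, 0.0, 0.0, 1.0]]
top [[502.3, 0.0, 316.4], [0.0, 502.3, 189.7], [0.0, 0.0, 1.0]] [[-0.0131, -0.9999, 0.0002, 0.0404], [-0.9958, 0.013, -0.0912, 0.5254], [0.0912, -0.0014, -0.9958, 1.3542], [0.0, 0.0, 0.0, 1.0]]
[[-0.001, -0.962, -0.273, 0.08], [1.0, -0.0, -0.001, 0.001], [0.001, -0.273, 0.962, -0.214], [0.0, 0.0, 0.0, 1.0]]
```

View pics/scene0.png

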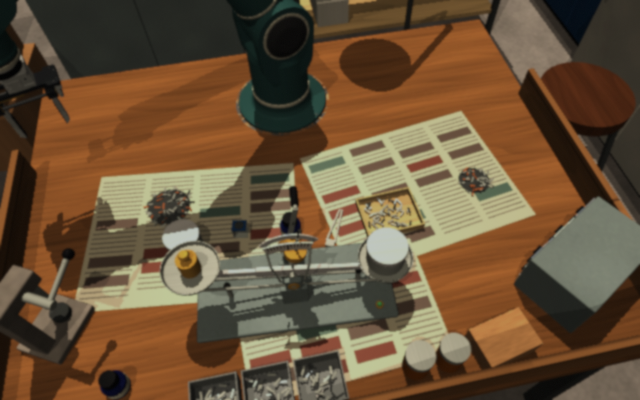

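View pics/top0.png

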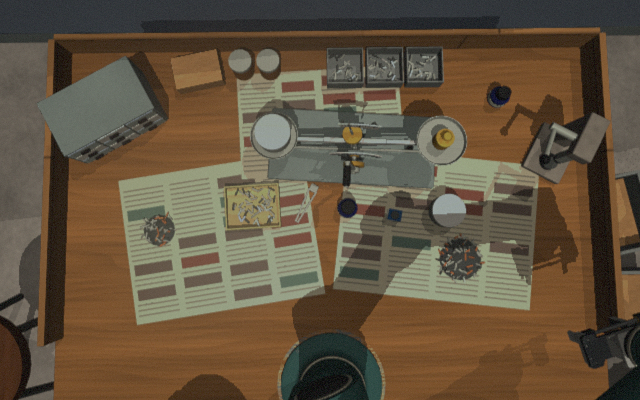

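The scene view shows the balance mid-frame: tin at about (388,245), brass weight at (187,262), black handle at (293,200). In the top view they are at tin (274,132), brass (442,139), handle (347,172). I'll enlarge both views.

Run:
```python
from bench import ctrl
import cv2,numpy as np
a=cv2.imread("pics/scene0.png")[175:325,155:425];b=cv2.imread("pics/top0.png")[90:230,240:480]
a=cv2.resize(a,(540,300),interpolation=cv2.INTER_CUBIC);b=cv2.resize(b,(514,300),interpolation=cv2.INTER_CUBIC)
a=cv2.resize(cv2.imread("pics/scene0.png")[180:280,225:345],(390,325),interpolation=cv2.INTER_CUBIC)
b=cv2.resize(cv2.imread("pics/top0.png")[110:210,290:410],(390,325),interpolation=cv2.INTER_CUBIC)
c=cv2.resize(cv2.imread("pics/scene0.png")[210:310,150:430],(780,270))
cv2.imwrite("pics/z.png",np.vstack([np.hstack([a,b]),c]))
print(np.round(ctrl.calibration("wrist")["K"],1).tolist())
```

```text
[[324.2, 0.0, 319.6], [0.0, 324.2, 206.1], [0.0, 0.0, 1.0]]
```

View pics/z.png

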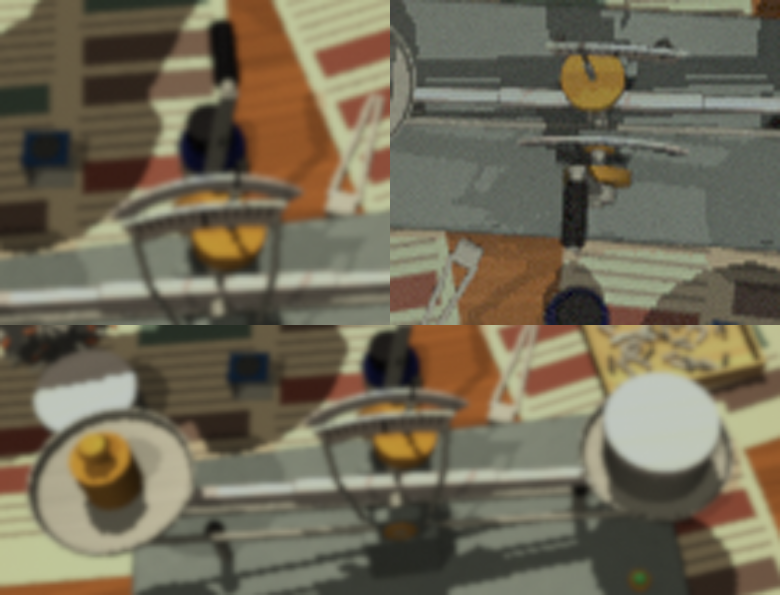

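Crops: in the scene view the black handle runs from about (292,186) to (296,207), with the scale arc and brass poise in front of it. In the top view the handle runs from (347,162) to (346,186). The tin's lid and the brass weight are clear of everything.

```bash
cat > h.py <<'E'
import cv2,numpy as np
from bench import ctrl
CAL={n:ctrl.calibration(n) for n in("scene","top","wrist")}
def proj(n,P):
    c=CAL[n];p=c["view"]@np.append(P,1);u=c["K"]@p[:3];return u[:2]/u[2]
def ray(n,uv):
    c=CAL[n];R=c["view"][:3,:3];d=R.T@np.linalg.inv(c["K"])@[uv[0],uv[1],1];return -R.T@c["view"][:3,3],d
def onz(n,uv,z):
    o,d=ray(n,uv);return o+d*(z-o[2])/d[2]
def tri(uvs):
    A=np.zeros((3,3));b=np.zeros(3);r=[ray(n,u) for n,u in uvs]
    for o,d in r:
        d=d/np.linalg.norm(d);M=np.eye(3)-np.outer(d,d);A+=M;b+=M@o
    p=np.linalg.solve(A,b);return p,[np.linalg.norm(np.cross(p-o,d/np.linalg.norm(d))) for o,d in r]
def blob(m,seed,box):
    x0,y0,x1,y1=box;k=np.zeros_like(m,np.uint8);k[y0:y1,x0:x1]=m[y0:y1,x0:x1]
    n,l,st,ce=cv2.connectedComponentsWithStats(k);i=min([j for j in range(1,n) if st[j,4]>8],key=lambda j:np.hypot(*(ce[j]-seed)));
    return ce[i],st[i].tolist()
def brass(im):
    h=cv2.cvtColor(im,cv2.COLOR_RGB2HSV).astype(int);return ((h[...,0]>10)&(h[...,0]<32)&(h[...,1]>150)&(h[...,2]>70)).astype(np.uint8)
def white(im):
    i=im.astype(int);return ((i.min(2)>150)&(i.max(2)-i.min(2)<25)).astype(np.uint8)
E
python3 - <<'E'
from h import *
s=cv2.imread("pics/scene0.png")[:,:,::-1].copy();t=cv2.imread("pics/top0.png")[:,:,::-1].copy()
print("px",s[245,388],t[132,274],t[140,300])
cs,st=blob(white(s),(388,245),(350,220,420,280));print("tin s",cs,st)
ct,st=blob(white(t),(274,132),(245,105,305,160));print("tin t",ct,st)
print("tin",tri([("scene",cs),("top",ct)]))
bs,st=blob(brass(s),(187,262),(160,240,215,290));print("br s",bs,st)
bt,st=blob(brass(t),(442,140),(415,115,470,165));print("br t",bt,st);print("w",tri([("scene",bs),("top",bt)]))
ps,st=blob(brass(s),(295,252),(270,235,325,275));print("poise s",ps,st)
pt,st=blob(brass(t),(352,134),(335,120,370,146));print("poise t",pt,st);print(tri([("scene",ps),("top",pt)]))
d=(t.max(2)<60).astype(np.uint8);c,st=blob(d,(347,174),(338,160,356,190));print("handle t",c,st,onz("top",c,.2427))
d=(s.max(2)<60).astype(np.uint8);hs,st=blob(d,(293,196),(285,180,303,207));print("handle s",hs,st,tri([("scene",hs),("top",c)]))
# base corners grey edge, poise direction
for uv in((268,179),(435,187),(274,108),(440,116)):print(onz("top",uv,.022).round(3))
E
```

```text
px [191 198 187] [151 161 153] [128 129 121]
tin s [387.04659189 245.40638481] [367, 228, 41, 36, 1159]
tin t [272.03184713 136.99681529] [256, 126, 33, 23, 314]
tin (array([0.64760238, 0.14406493, 0.1583449 ]), [np.float64(0.0011278842833836748), np.float64(0.001127884283383592)])
br s [185.75144509 260.39595376] [176, 251, 22, 23, 346]
br t [444.125 138.375] [436, 129, 18, 20, 272]
w (array([ 0.62685456, -0.27247691,  0.21754166]), [np.float64(0.0008273704525877605), np.float64(0.0008273704525878689)])
poise s [294.52606635 254.77725118] [284, 250, 22, 12, 211]
poise t [352.01287554 135.18025751] [343, 127, 19, 17, 233]
(array([ 0.64355243, -0.05552315,  0.18672955]), [np.float64(0.0006202481717794827), np.float64(0.0006202481717795093)])
handle t [346.32450331 174.86754967] [343, 164, 9, 22, 151] [ 0.53944514 -0.03574632  0.2427    ]
handle s [293.35833333 195.625     ] [290, 187, 8, 19, 120] (array([ 0.53852992, -0.03601168,  0.2495601 ]), [np.float64(0.0006936170575841088), np.float64(0.0006936170575841341)])
[0.557 0.166 0.022]
[ 0.529 -0.293  0.022]
[0.757 0.149 0.022]
[ 0.728 -0.313  0.022]
```

Request:
{"name": "drive_tool", "arguments": {
  "rows": [
    {"tz": -0.8, "turn": 0.8},
    {"tz": -0.8, "turn": 0.8},
    {"tz": -0.8, "turn": 0.9},
    {"tz": -0.8, "turn": 0.84},
    {"tx": 0.46, "ty": -0.83},
    {"tx": 0.46, "ty": -0.83},
    {"tx": 0.46, "ty": -0.83},
    {"tx": 0.46, "ty": -0.83}
  ],
  "grip": 0.4
}}

```text
$.rows[0]: bad value
```

Request:
{"name": "drive_tool", "arguments": {
  "rows": [
    {"tx": 0.46, "ty": -0.83},
    {"tx": 0.46, "ty": -0.83},
    {"tx": 0.46, "ty": -0.83},
    {"tx": 0.46, "ty": -0.83},
    {"tx": 0.46, "ty": -0.83},
    {"tx": 0.46, "ty": -0.83},
    {"tx": 0.3, "ty": -0.4},
    {}
  ]
}}

```text
$.rows[0]: bad value
```

Request:
{"name": "drive_tool", "arguments": {
  "rows": [
    {"tx": 0, "ty": 0, "tz": -0.8, "turn": 0.8},
    {"tx": 0, "ty": 0, "tz": -0.8, "turn": 0.8},
    {"tx": 0, "ty": 0, "tz": -0.8, "turn": 0.9},
    {"tx": 0, "ty": 0, "tz": -0.8, "turn": 0.84},
    {"tx": 0.46, "ty": -0.83, "tz": 0, "turn": 0},
    {"tx": 0.46, "ty": -0.83, "tz": 0, "turn": 0},
    {"tx": 0.46, "ty": -0.83, "tz": 0, "turn": 0},
    {"tx": 0.46, "ty": -0.83, "tz": 0, "turn": 0}
  ],
  "grip": 0.4
}}

```text
time: 1.1
tcp_pos: [0.2805, -0.4375, 0.3306]
orientation: [1.0, -0.03, -0.0, -0.0]
contact_force: [0.2, -1.2, 0.4]
gripper_width: 0.0563
finger_force: 0.0
```

Request:
{"name": "drive_tool", "arguments": {
  "rows": [
    {"tx": 0.55, "ty": -1, "tz": 0, "turn": 0},
    {"tx": 0.55, "ty": -1, "tz": 0, "turn": 0},
    {"tx": 0.55, "ty": -1, "tz": 0, "turn": 0},
    {"tx": 0.55, "ty": -1, "tz": 0, "turn": 0},
    {"tx": 0.55, "ty": -1, "tz": 0, "turn": 0},
    {"tx": 0.55, "ty": -1, "tz": 0, "turn": 0},
    {"tx": 0.55, "ty": -1, "tz": 0, "turn": 0},
    {"tx": 0.55, "ty": -1, "tz": 0, "turn": 0}
  ]
}}

```text
time: 2.1
tcp_pos: [0.5245, -0.0516, 0.3308]
orientation: [1.0, -0.031, -0.0, 0.0]
contact_force: [0.3, -1.2, -0.4]
gripper_width: 0.0565
finger_force: 0.0
```

Request:
{"name": "drive_tool", "arguments": {
  "rows": [
    {"tx": 0.1, "ty": -0.2, "tz": 0, "turn": 0},
    {"tx": 0, "ty": 0, "tz": 0, "turn": 0},
    {"tx": 0, "ty": 0, "tz": 0, "turn": 0}
  ]
}}

```text
time: 2.48
tcp_pos: [0.529, -0.0449, 0.3308]
orientation: [1.0, -0.031, -0.0, 0.0]
contact_force: [-0.5, 0.0, 0.5]
gripper_width: 0.0566
finger_force: 0.0
```

Run:
```python
from h import *
s=ctrl.state();print(s["tcp_pos"],s["orientation"],s["time"])
w=ctrl.capture("wrist");sc=ctrl.capture("scene");t=ctrl.capture("top")
for n,i in(("w1",w),("s1",sc),("t1",t)):cv2.imwrite(f"pics/{n}.png",i[:,:,::-1])
cv2.imwrite("pics/w1s.png",np.hstack([cv2.resize(sc[150:350,100:500],(400,200)),w[100:300,:400]])[:,:,::-1])
```

```text
[ 0.5290367  -0.04493722  0.33082184] [ 9.99507053e-01 -3.13940202e-02 -1.19729287e-04  2.29077907e-04] 2.475
```

View pics/w1.png

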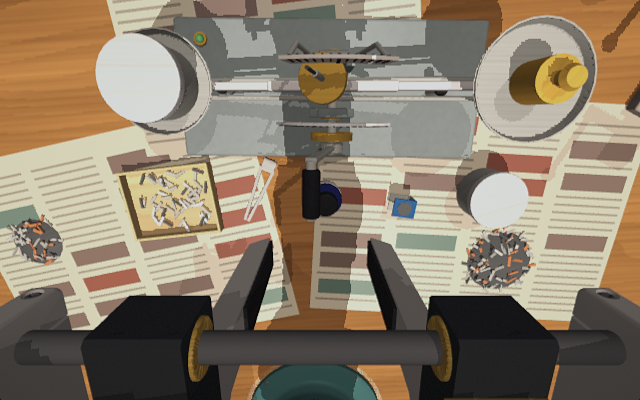

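View pics/s1.png

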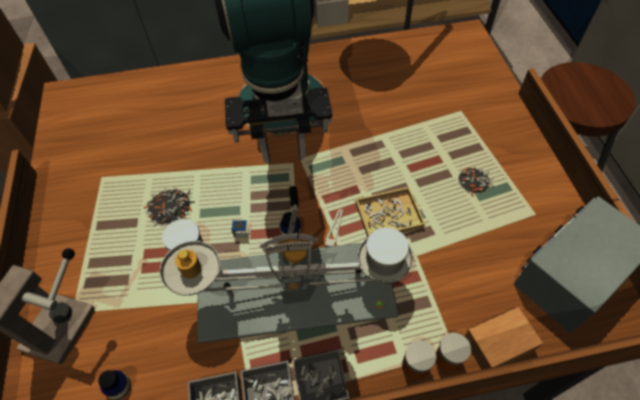

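The wrist view is sharp. The handle is at (311,193) between the fingers, needle tip near (313,72), poise at (323,80), tin lid (138,77), brass weight (560,75). The scene view shows the tin and the brass weight clear of the arm, so either camera can track the beam.

```bash
cat >> h.py <<'E'
from scipy.spatial.transform import Rotation as Ro
def wrist_set(s):
    T=np.eye(4);T[:3,:3]=Ro.from_quat(s["orientation"]).as_matrix();T[:3,3]=s["tcp_pos"]
    CAL["wrist"]=dict(K=CAL["wrist"]["K"],hand_eye=CAL["wrist"]["hand_eye"],view=np.linalg.inv(T@CAL["wrist"]["hand_eye"]))
E
python3 - <<'E'
from h import *
wrist_set(ctrl.state());w=cv2.imread("pics/w1.png")[:,:,::-1].copy();s=cv2.imread("pics/s1.png")[:,:,::-1].copy();t=cv2.imread("pics/t1.png")[:,:,::-1].copy()
d=(w.max(2)<45).astype(np.uint8);c,st=blob(d,(311,195),(300,166,321,222));print("handle",c,st,onz("wrist",c,.2427+.004))
for uv in((175,18),(488,20),(187,157),(474,157)):print("base",onz("wrist",uv,.022).round(3))
wt,st=blob(white(w),(138,77),(80,20,200,140));print("tin w",wt,st)
ts,st=blob(white(s),(387,245),(350,220,420,280));print("tin s",ts,st,"->",tri([("scene",ts),("wrist",wt)]))
pw,st=blob(brass(w),(322,78),(290,45,355,104));print("poise w",pw,st);
ps,st=blob(brass(s),(295,252),(270,235,325,275));print("poise s",ps,st,tri([("scene",ps),("wrist",pw)]))
bs,st=blob(brass(s),(187,262),(160,240,215,290));bw,_=blob(brass(w),(550,78),(500,40,600,110));print("brass",bs,st,bw,tri([("scene",bs),("wrist",bw)]))
pt,st=blob(brass(t),(352,134),(335,120,370,146));print("poise t",pt)
dk=(w.max(2)<70).astype(np.uint8);print("needle tip px",w[60:84:2,300:326:3].max(2).tolist())
E
```

```text
handle [310.85988701 193.63502825] [302, 169, 19, 50, 885] [ 0.53729658 -0.0371444   0.2467    ]
base [0.755 0.15  0.022]
base [ 0.724 -0.3    0.022]
base [0.556 0.167 0.022]
base [ 0.527 -0.293  0.022]
tin w [142.35846762  81.25646093] [96, 33, 104, 101, 6578]
tin s [387.03633218 245.39100346] [367, 228, 41, 36, 1156] -> (array([0.65484152, 0.14090181, 0.17074122]), [np.float64(0.0014663571021917062), np.float64(0.0014663571021918027)])
poise w [323.09577279  81.9015852 ] [299, 63, 48, 41, 1514]
poise s [294.95833333 254.94270833] [285, 250, 21, 12, 192] (array([ 0.64128634, -0.05542719,  0.18157007]), [np.float64(0.00022843063522910042), np.float64(0.00022843063522908483)])
brass [185.76023392 260.2748538 ] [176, 251, 22, 23, 342] [548.35038542  79.61597758] (array([ 0.62577702, -0.27245232,  0.21352068]), [np.float64(0.0020996637679402434), np.float64(0.002099663767940076)])Traceback (most recent call last):
  File "<stdin>", line 10, in <module>
  File "h.py", line 17, in blob
    n,l,st,ce=cv2.connectedComponentsWithStats(k);i=min([j for j in range(1,n) if st[j,4]>8],key=lambda j:np.hypot(*(ce[j]-seed)));
                                                    ~~~^^^^^^^^^^^^^^^^^^^^^^^^^^^^^^^^^^^^^^^^^^^^^^^^^^^^^^^^^^^^^^^^^^^^^^^^^^^
ValueError: min() iterable argument is empty
```

Request:
{"name": "drive_tool", "arguments": {
  "rows": [
    {"tx": 0.15, "ty": -0.19, "tz": 0.2, "turn": 0},
    {"tx": 0, "ty": 0, "tz": 0.5, "turn": 0},
    {"tx": 0, "ty": 0, "tz": 0.5, "turn": 0},
    {"tx": 0, "ty": 0, "tz": 0.5, "turn": 0},
    {"tx": 0, "ty": 0, "tz": 0.34, "turn": 0},
    {"tx": 0, "ty": 0, "tz": 0.1, "turn": 0},
    {"tx": 0, "ty": 0, "tz": 0, "turn": 0}
  ]
}}

```text
time: 3.5
tcp_pos: [0.5378, -0.0343, 0.2241]
orientation: [1.0, -0.03, 0.0, -0.0]
contact_force: [-0.4, -1.0, 0.7]
gripper_width: 0.0563
finger_force: 0.0
```

Run:
```python
from h import *
s=ctrl.state();print(s["tcp_pos"],s["contact_force"],s["time"]);wrist_set(s)
w=ctrl.capture("wrist");cv2.imwrite("pics/w2.png",w[:,:,::-1])
```

```text
[ 0.53779684 -0.03432096  0.22407708] [-0.43739208 -1.00968586  0.69449666] 3.5
```

View pics/w2.png

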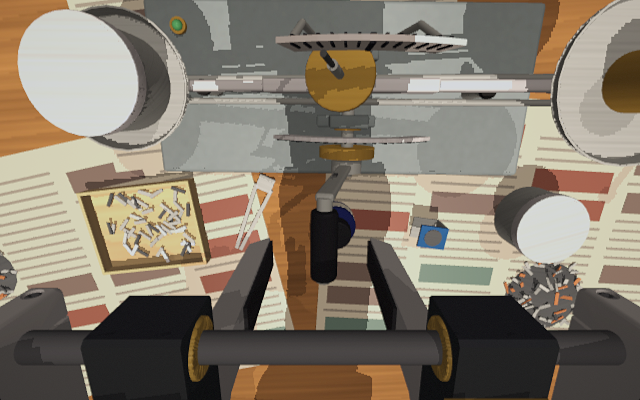

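Handle centred under the grasp point: it runs from (325,208) to (322,281), middle v≈245 against an expected 243, and lies about 2 mm to -y. Closing on it.

Request:
{"name": "drive_tool", "arguments": {
  "rows": [
    {"tx": 0, "ty": 0.04, "tz": 0, "turn": 0},
    {"tx": 0, "ty": 0, "tz": 0, "turn": 0},
    {"tx": 0, "ty": 0, "tz": 0, "turn": 0},
    {"tx": 0, "ty": 0, "tz": 0, "turn": 0},
    {"tx": 0, "ty": 0, "tz": 0, "turn": 0}
  ],
  "grip": 1,
  "newtons": 10
}}

```text
time: 4.18
tcp_pos: [0.5375, -0.0365, 0.2239]
orientation: [1.0, -0.03, -0.0, -0.0]
contact_force: [0.3, 0.7, -0.8]
gripper_width: 0.0098
finger_force: 0.0
```

```bash
cat >> h.py <<'E'
import json,os
PIV=np.array([.5358,-.0613,.115]);YL=np.array([.064,.998])
def lever(p):
    return np.arctan2((p[:2]-PIV[:2])@YL,p[2]+.019-PIV[2])
# scene sensitivities: rows of lid and of brass weight against tilt
TIN0=np.array([.655,.141,.170]);BR0=np.array([.626,-.272,.2135])
def sens(P0,side):
    f=lambda x:proj("scene",P0+[0,side*.21*(np.cos(x)-np.cos(.15)),-side*.21*(np.sin(x)-np.sin(.15))])[1]
    return f
def look():
    im=ctrl.capture("scene")
    t,a=blob(white(im),(387,241),(350,205,420,285));b,c=blob(brass(im),(186,263),(155,235,220,300))
    return t[1],b[1],a[4],c[4]
REF=json.load(open("ref.json")) if os.path.exists("ref.json") else None
XS=np.linspace(-.17,.17,69);FT=[sens(TIN0,1)(x) for x in XS];FB=[sens(BR0,-1)(x) for x in XS]
def tilt(m):
    d=np.array(FT)-np.array(FB);i=np.argsort(d);r=np.interp(.15,XS,d);v=(m[0]-m[1])-(REF[0]-REF[1])+r
    return float(np.interp(v,d[i],XS[i]))
E
python3 - <<'E'
from h import *
s=ctrl.state();print(s["tcp_pos"],s["contact_force"],s["time"],s["gripper_width"],s["finger_force"],lever(s["tcp_pos"]))
m=[look() for _ in range(4)];print(m);REF=np.mean(m,0).tolist();json.dump(REF,open("ref.json","w"))
print(FT[0],FT[34],FT[64],FB[0],FB[34],FB[64])
E
```

```text
[ 0.53746784 -0.0364587   0.2238558 ] [ 0.27651565  0.71937492 -0.8398511 ] 4.175 0.009787411349592469 0.0 0.1923306533441205
[(np.float64(245.43572044866264), np.float64(260.6394366197183), 1159, 355), (np.float64(245.42327586206898), np.float64(260.74084507042255), 1160, 355), (np.float64(245.44827586206895), np.float64(260.79831932773106), 1160, 357), (np.float64(245.43583118001723), np.float64(260.64406779661016), 1161, 354)]
230.30907703722832 238.65213748831002 246.06108678448655 275.098136073223 267.98422675567247 260.8810411143299
```

Run:
```python
from h import *
s=ctrl.state();print(s["time"],s["gripper_width"],s["finger_force"])
w=ctrl.capture("wrist");sc=ctrl.capture("scene")
cv2.imwrite("pics/w3.png",np.vstack([w[180:400,120:520],cv2.resize(sc[60:220,200:400],(400,320))])[:,:,::-1])
```

```text
4.375 0.00020698846708935164 0.0
```

View pics/w3.png

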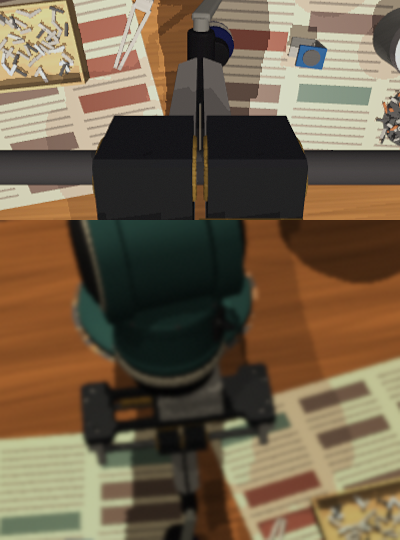

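The fingers shut fully (0.2 mm) just above the handle. In this wrist crop the shut fingertips, at (322,237), lie over the handle. By parallax the tips stand about 34 mm higher than the nominal TCP, which matches the empty grasp. I'll reopen and go about 30 mm deeper; nothing is in the way there.

Request:
{"name": "drive_tool", "arguments": {
  "rows": [
    {"tx": 0, "ty": 0, "tz": 0, "turn": 0},
    {"tx": 0, "ty": 0, "tz": 0, "turn": 0},
    {"tx": 0, "ty": 0, "tz": 0, "turn": 0},
    {"tx": 0, "ty": 0, "tz": 0, "turn": 0},
    {"tx": 0, "ty": 0, "tz": 0, "turn": 0},
    {"tx": 0, "ty": 0, "tz": 0.2, "turn": 0},
    {"tx": 0, "ty": 0, "tz": 0.2, "turn": 0},
    {"tx": 0, "ty": 0, "tz": 0.2, "turn": 0}
  ],
  "grip": 0.4
}}

```text
time: 5.48
tcp_pos: [0.5372, -0.0365, 0.1928]
orientation: [1.0, -0.03, -0.0, -0.0]
contact_force: [0.2, 1.3, -0.5]
gripper_width: 0.0565
finger_force: 0.0
```

Request:
{"name": "drive_tool", "arguments": {
  "rows": [
    {"tx": 0, "ty": 0, "tz": 0, "turn": 0},
    {"tx": 0, "ty": 0, "tz": 0, "turn": 0},
    {"tx": 0, "ty": 0, "tz": 0, "turn": 0},
    {"tx": 0, "ty": 0, "tz": 0, "turn": 0},
    {"tx": 0, "ty": 0, "tz": 0, "turn": 0},
    {"tx": 0, "ty": 0, "tz": 0, "turn": 0}
  ],
  "grip": 1,
  "newtons": 10
}}

```text
time: 6.22
tcp_pos: [0.5375, -0.0364, 0.194]
orientation: [1.0, -0.03, 0.0, -0.0]
contact_force: [0.0, 0.2, 1.6]
gripper_width: 0.0173
finger_force: 10.0
```

```bash
cat > step.py <<'E'
import sys
from h import *
from scipy.optimize import least_squares,lsq_linear
I,K,C,CD=.089,.22,.014,.01
F="log.json"; mode=sys.argv[1]; arg=float(sys.argv[2]) if len(sys.argv)>2 else 0; N=int(sys.argv[3]) if len(sys.argv)>3 else 4
s=ctrl.state();p=np.array(s["tcp_pos"]);t=s["time"]
if mode=="init":
    m=[look() for _ in range(3)];REF=np.mean(m,0).tolist();json.dump(REF,open("ref.json","w"));t=ctrl.state()["time"]
    L=dict(off=[.13*np.cos(.192)+.115-p[2],.13*np.sin(.192)-(p[:2]-PIV[:2])@YL],kn=[[0,.192],[t,.192]],ms=[[t-.05,.15]],cmd=[0,0],a0=.192,plan=[],fit=None)
else: L=json.load(open(F))
off=L["off"];ang=lambda p:float(np.arctan2((p[:2]-PIV[:2])@YL+off[1],p[2]+off[0]-.115))
n=len(L["plan"])
for k,a in enumerate(L["plan"]): L["kn"].append([t-(n-1-k)*.125,a])
am=ang(p); lag=am-L["kn"][-1][1]
if mode!="init":
    for _ in range(2):
        t0=ctrl.state()["time"];m=look();L["ms"].append([t0,tilt(m)])
        if m[2]<1000 or m[3]<280: print("AREA",m)
t=ctrl.state()["time"];a_now=L["kn"][-1][1];L["kn"].append([t,a_now])
kt,ka=np.array(L["kn"]).T;kt=np.maximum.accumulate(kt+1e-9*np.arange(len(kt)))
def sim(x,v,U,G,ts,te,kt,ka,clamp=True):
    h=.0125;n=max(1,int(round((te-ts)/h)));h=(te-ts)/n;T=ts+h*np.arange(n+1);a=np.interp(T,kt,ka);X=np.empty((n+1,2));X[0]=x,v
    for i in range(n):
        ad=(a[i+1]-a[i])/h;l=(a[i]+a[i+1])/2
        v+=h*(G*x+U+K*(l-x)-C*v+CD*(ad-v))/I;x+=h*v
        if clamp and abs(x)>.15: x=np.sign(x)*.15;v=0
        X[i+1]=x,v
    return T,X
ms=np.array(L["ms"]);out=dict(t=round(t,3),tilt=ms[-2:,1].round(4).tolist(),lever=round(a_now,3),lag=round(lag,4),F=np.round(s["contact_force"],1).tolist(),grip=round(s["finger_force"],1))
free=ms[-1,1]<.143 or L["fit"] is not None
fit=None
if free:
    ts=max(t-2.2,ms[0,0]);sel=ms[ms[:,0]>=ts-1e-6];f=L["fit"]
    if f: T0,X0=np.array(f["T"]),np.array(f["X"]);pr=np.array([np.interp(ts,T0,X0[:,0]),np.interp(ts,T0,X0[:,1]),f["U"],f["G"]]);sg=np.array([.003,.02,.015,.012])
    else: pr=np.array([.15,0,-.057-K*(a_now-.15)+.01,.38]);sg=np.array([.0005,.0005,.05,.02])
    def res(q):
        T,X=sim(*q,ts,t,kt,ka);return np.r_[(np.interp(sel[:,0],T,X[:,0])-sel[:,1])/.0015,(q-pr)/sg]
    r=min((least_squares(res,pr+[0,0,d,0],x_scale=[.01,.05,.02,.02],diff_step=1e-4) for d in (-.02,0,.02)),key=lambda r:r.cost)
    q=r.x;T,X=sim(*q,ts,t,kt,ka);x,v=X[-1];U,G=q[2:];L["fit"]=dict(T=T.tolist(),X=X.tolist(),U=U,G=G)
    out.update(x=round(x,4),v=round(v,4),U=round(U,4),G=round(G,4),cost=round(r.cost,2),eq=round(-U/K,3))
c=L["cmd"];R=.13;A=L["a0"]
def torow(al):
    rows=[];plan=[];c=list(L["cmd"])
    for a in al:
        ty=round(-R*(np.sin(a)-np.sin(A))/.05-c[0],2);tz=round(-R*(np.cos(a)-np.cos(A))/.05-c[1],2);c[0]=round(c[0]+ty,2);c[1]=round(c[1]+tz,2)
        rows.append(dict(tx=0,ty=ty,tz=tz,turn=0));plan.append(float(np.arctan2(np.sin(A)-c[0]*.05/R,np.cos(A)-c[1]*.05/R)))
    return rows,plan,c
if mode in("ramp","init"): al=a_now+arg*np.minimum(1,np.arange(1,N+1)/max(1,N-1))
else:
    M=16
    tk=np.r_[0,.125*np.arange(1,N+1),.125*N+.1,.125*N+.1+.125*np.arange(1,M-N+1)]
    tp=np.arange(0,2.6,.05);g=L.get("down")
    if mode=="down" and not g: g=L["down"]=t
    ref=np.zeros_like(tp) if mode=="hold" else np.minimum(.165,arg*(t-g+tp))
    def pred(z):
        kk=np.r_[a_now,z[:N],z[N-1] if N else a_now,z[N:]]
        T,X=sim(x,v,U,G,0,2.55,tk,kk,False);return X[np.round(tp/.0125).astype(int)],kk
    def cost(z):
        X,kk=pred(z);d=np.diff(np.r_[a_now,z]);w=np.ones_like(tp);w[-8:]=3
        vr=np.gradient(ref,tp);return np.r_[(X[:,0]-ref)/.02*w,(X[:,1]-vr)/.1*w,d/.06,np.diff(d)/.06]
    z0=np.full(M,a_now);r0=cost(z0);J=np.array([(cost(z0+.1*e)-r0)/.1 for e in np.eye(M)]).T
    z=z0+lsq_linear(J,-r0,bounds=(-1.0-z0,.9-z0)).x;al=z[:N]
rows,plan,c2=torow(al)
if free and mode!="init":
    T,X=sim(x,v,U,G,t,t+.125*N+.1,np.r_[t,t+.125*np.arange(1,N+1)],np.r_[a_now,plan]);out["pred"]=X[[len(X)//2,-1]].round(3).tolist();out["min"]=round(X[:,0].min(),3)
L["plan"]=plan;L["cmd"]=c2;json.dump(L,open(F,"w"));print(out);print(json.dumps(rows));print("plan",np.round(plan,3))
E
python3 step.py init -0.1 3
```

```text
{'t': 6.375, 'tilt': [0.15], 'lever': 0.192, 'lag': -0.0, 'F': [0.0, 0.2, 1.6], 'grip': 10.0}
[{"tx": 0, "ty": 0.13, "tz": -0.02, "turn": 0}, {"tx": 0, "ty": 0.13, "tz": -0.02, "turn": 0}, {"tx": 0, "ty": -0.0, "tz": 0.0, "turn": 0}]
plan [0.141 0.091 0.091]
```

Request:
{"name": "drive_tool", "arguments": {
  "rows": [
    {"tx": 0, "ty": 0.13, "tz": -0.02, "turn": 0},
    {"tx": 0, "ty": 0.13, "tz": -0.02, "turn": 0},
    {"tx": 0, "ty": 0, "tz": 0, "turn": 0}
  ]
}}

```text
time: 6.75
tcp_pos: [0.5365, -0.0503, 0.1958]
orientation: [1.0, -0.031, -0.0, 0.0]
contact_force: [-0.9, 0.6, 1.8]
gripper_width: 0.0176
finger_force: 10.0
```

```bash
python3 step.py ramp -0.1 3
```

```text
{'t': 6.85, 'tilt': [0.1453, 0.1475], 'lever': 0.091, 'lag': -0.0072, 'F': [-0.9, 0.6, 1.8], 'grip': 10.0}
[{"tx": 0, "ty": 0.13, "tz": -0.01, "turn": 0}, {"tx": 0, "ty": 0.13, "tz": 0.0, "turn": 0}, {"tx": 0, "ty": -0.0, "tz": 0.0, "turn": 0}]
plan [ 0.041 -0.009 -0.009]
```

Request:
{"name": "drive_tool", "arguments": {
  "rows": [
    {"tx": 0, "ty": 0.13, "tz": -0.01, "turn": 0},
    {"tx": 0, "ty": 0.13, "tz": 0, "turn": 0},
    {"tx": 0, "ty": 0, "tz": 0, "turn": 0}
  ]
}}

```text
time: 7.22
tcp_pos: [0.5357, -0.0632, 0.1962]
orientation: [1.0, -0.031, -0.0, 0.0]
contact_force: [-0.6, 0.1, 0.1]
gripper_width: 0.0178
finger_force: 10.0
```

```bash
python3 step.py ramp -0.1 3; python3 -c "
from h import *
m=look();print(m,REF,tilt(m))"
```

```text
{'t': 7.325, 'tilt': [0.1397, 0.1402], 'lever': -0.009, 'lag': -0.0065, 'F': [-0.6, 0.1, 0.1], 'grip': 10.0, 'x': np.float64(0.135), 'v': np.float64(-0.076), 'U': np.float64(-0.0399), 'G': np.float64(0.3792), 'cost': np.float64(7.93), 'eq': np.float64(0.181), 'pred': [[0.107, -0.167], [0.052, -0.288]], 'min': np.float64(0.052)}
[{"tx": 0, "ty": 0.13, "tz": 0.01, "turn": 0}, {"tx": 0, "ty": 0.13, "tz": 0.01, "turn": 0}, {"tx": 0, "ty": -0.0, "tz": -0.0, "turn": 0}]
plan [-0.059 -0.109 -0.109]
(np.float64(245.07738607050732), np.float64(261.5869565217391), 1163, 368) [245.44412763471837, 260.6586578899824, 1160.3333333333333, 354.6666666666667] 0.13687712016335601
```

Run:
```python
from h import *
d=np.array(FT)
for _ in range(3):
    t=ctrl.state()["time"];m=look();v=m[0]-REF[0]+np.interp(.15,XS,d);print(round(t,3),np.round(m,2),"tin-only",np.interp(v,d,XS).round(4))
```

```text
7.375 [ 244.92  261.64 1159.    369.  ] tin-only 0.1394
7.425 [ 244.74  261.8  1166.    374.  ] tin-only 0.1358
7.475 [ 244.59  261.94 1170.    368.  ] tin-only 0.1327
```

```bash
python3 - <<'E'
import json
L=json.load(open("log.json"))
L["ms"]=[[6.3,.15],[6.8,.15],[7.325,.1425],[7.375,.1394],[7.425,.1358],[7.475,.1327]];L["cmd"]=[.52,-.05];L["plan"]=[];L["fit"]=None
json.dump(L,open("log.json","w"))
E
python3 - <<'E'
s=open("h.py").read()
i=s.index("    d=np.array(FT)-np.array(FB)");s=s[:i]+"    return float(np.interp(m[0]-REF[0]+np.interp(.15,XS,FT),FT,XS))\n"
open("h.py","w").write(s)
E
sed -i 's/np.round(s\["contact_force"\],1).tolist()/[round(float(i),1) for i in s["contact_force"]]/; s/^\(    q=r.x;.*\)$/\1/; s/;print(out);/;print({k:(float(v) if hasattr(v,"dtype") else v) for k,v in out.items()});/' step.py
python3 step.py hold 0 3
```

```text
{'t': 7.625, 'tilt': [0.1294, 0.1266], 'lever': -0.009, 'lag': 0.0009, 'F': [-1.8, -0.3, -0.1], 'grip': 10.0, 'x': 0.1214, 'v': -0.0895, 'U': -0.0338, 'G': 0.3793, 'cost': 0.54, 'eq': 0.153, 'pred': [[0.091, -0.159], [0.052, -0.165]], 'min': 0.052}
[{"tx": 0, "ty": 0.19, "tz": 0.01, "turn": 0}, {"tx": 0, "ty": -0.13, "tz": -0.01, "turn": 0}, {"tx": 0, "ty": -0.31, "tz": 0.01, "turn": 0}]
plan [-0.082 -0.032  0.087]
```

Request:
{"name": "drive_tool", "arguments": {
  "rows": [
    {"tx": 0, "ty": 0.19, "tz": 0.01, "turn": 0},
    {"tx": 0, "ty": -0.13, "tz": -0.01, "turn": 0},
    {"tx": 0, "ty": -0.31, "tz": 0.01, "turn": 0}
  ]
}}

```text
time: 8.0
tcp_pos: [0.5367, -0.0496, 0.196]
orientation: [1.0, -0.031, 0.0, 0.0]
contact_force: [1.7, 0.0, -4.7]
gripper_width: 0.0176
finger_force: 10.0
```

```bash
python3 step.py hold 0 3
```

```text
{'t': 8.1, 'tilt': [0.0666, 0.0584], 'lever': 0.087, 'lag': 0.002, 'F': [1.7, 0.0, -4.7], 'grip': 10.0, 'x': 0.0501, 'v': -0.1691, 'U': -0.0342, 'G': 0.3809, 'cost': 0.63, 'eq': 0.155, 'pred': [[0.016, -0.112], [-0.001, -0.039]], 'min': -0.001}
[{"tx": 0, "ty": -0.28, "tz": 0.04, "turn": 0}, {"tx": 0, "ty": -0.16, "tz": 0.04, "turn": 0}, {"tx": 0, "ty": -0.02, "tz": 0.0, "turn": 0}]
plan [0.196 0.259 0.267]
```

Request:
{"name": "drive_tool", "arguments": {
  "rows": [
    {"tx": 0, "ty": -0.28, "tz": 0.04, "turn": 0},
    {"tx": 0, "ty": -0.16, "tz": 0.04, "turn": 0},
    {"tx": 0, "ty": -0.02, "tz": 0, "turn": 0}
  ]
}}

```text
time: 8.48
tcp_pos: [0.5383, -0.0262, 0.1917]
orientation: [1.0, -0.03, 0.0, -0.0]
contact_force: [0.3, -0.7, -0.9]
gripper_width: 0.0178
finger_force: 10.0
```

```bash
python3 step.py hold 0 3
```

```text
{'t': 8.575, 'tilt': [0.0075, 0.0062], 'lever': 0.267, 'lag': 0.0056, 'F': [0.3, -0.7, -0.9], 'grip': 10.0, 'x': 0.0036, 'v': -0.0266, 'U': -0.0327, 'G': 0.3708, 'cost': 1.69, 'eq': 0.148, 'pred': [[0.002, 0.003], [0.003, 0.0]], 'min': 0.002}
[{"tx": 0, "ty": 0.15, "tz": -0.03, "turn": 0}, {"tx": 0, "ty": 0.11, "tz": -0.02, "turn": 0}, {"tx": 0, "ty": 0.06, "tz": -0.01, "turn": 0}]
plan [0.208 0.165 0.141]
```

Beam is near the mark. I'll check the zero on the wrist camera in the same turn.

Request:
{"name": "drive_tool", "arguments": {
  "rows": [
    {"tx": 0, "ty": 0.15, "tz": -0.03, "turn": 0},
    {"tx": 0, "ty": 0.11, "tz": -0.02, "turn": 0},
    {"tx": 0, "ty": 0.06, "tz": -0.01, "turn": 0}
  ]
}}

```text
time: 8.95
tcp_pos: [0.537, -0.0437, 0.1951]
orientation: [1.0, -0.031, 0.0, 0.0]
contact_force: [-1.4, 1.3, 3.8]
gripper_width: 0.0173
finger_force: 10.0
```

```bash
python3 -c "
from h import *
w=ctrl.capture('wrist');cv2.imwrite('pics/w4.png',cv2.resize(w[0:130,240:480],(780,422),interpolation=cv2.INTER_CUBIC)[:,:,::-1])"; python3 step.py hold 0 3
```

```text
{'t': 9.1, 'tilt': [0.0141, 0.0152], 'lever': 0.141, 'lag': -0.0078, 'F': [-3.6, 0.1, 4.3], 'grip': 10.0, 'x': 0.0167, 'v': 0.0338, 'U': -0.0308, 'G': 0.3568, 'cost': 2.14, 'eq': 0.14, 'pred': [[0.021, -0.003], [0.016, -0.033]], 'min': 0.016}
[{"tx": 0, "ty": 0.19, "tz": -0.02, "turn": 0}, {"tx": 0, "ty": 0.04, "tz": -0.0, "turn": 0}, {"tx": 0, "ty": -0.07, "tz": 0.0, "turn": 0}]
plan [0.068 0.052 0.079]
```

View pics/w4.png

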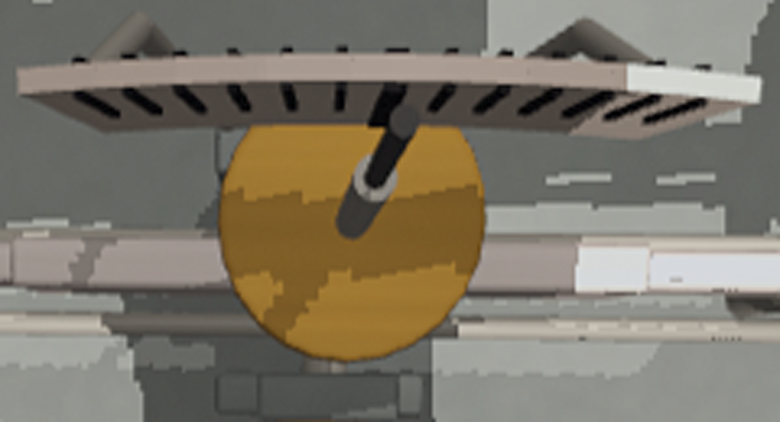

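The enlarged wrist view shows the needle tip at crop (404,120) and the thick centre tick from (397,65) to (385,115). Allowing for parallax, the tip is about 2 mm to +y of the mark, or 0.0135 rad. That agrees with the tracked 0.014.

Request:
{"name": "drive_tool", "arguments": {
  "rows": [
    {"tx": 0, "ty": 0.19, "tz": -0.02, "turn": 0},
    {"tx": 0, "ty": 0.04, "tz": 0, "turn": 0},
    {"tx": 0, "ty": -0.07, "tz": 0, "turn": 0}
  ]
}}

```text
time: 9.48
tcp_pos: [0.5364, -0.0518, 0.1959]
orientation: [1.0, -0.031, -0.0, 0.0]
contact_force: [-1.6, 0.4, 3.0]
gripper_width: 0.0172
finger_force: 10.0
```

```bash
python3 step.py hold 0 3
```

```text
{'t': 9.575, 'tilt': [0.0182, 0.017], 'lever': 0.079, 'lag': -0.0072, 'F': [-1.6, 0.4, 3.0], 'grip': 10.0, 'x': 0.0157, 'v': -0.0326, 'U': -0.0307, 'G': 0.3564, 'cost': 1.03, 'eq': 0.14, 'pred': [[0.007, -0.033], [0.001, -0.016]], 'min': 0.001}
[{"tx": 0, "ty": -0.1, "tz": 0.01, "turn": 0}, {"tx": 0, "ty": -0.08, "tz": 0.01, "turn": 0}, {"tx": 0, "ty": -0.04, "tz": 0.01, "turn": 0}]
plan [0.118 0.149 0.165]
```

Request:
{"name": "drive_tool", "arguments": {
  "rows": [
    {"tx": 0, "ty": -0.1, "tz": 0.01, "turn": 0},
    {"tx": 0, "ty": -0.08, "tz": 0.01, "turn": 0},
    {"tx": 0, "ty": -0.04, "tz": 0.01, "turn": 0}
  ]
}}

```text
time: 9.95
tcp_pos: [0.5373, -0.0397, 0.1944]
orientation: [1.0, -0.03, 0.0, -0.0]
contact_force: [-2.9, 1.5, 7.2]
gripper_width: 0.0176
finger_force: 10.0
```

```bash
python3 step.py hold 0 4
```

```text
{'t': 10.05, 'tilt': [0.004, 0.0032], 'lever': 0.165, 'lag': 0.0017, 'F': [-2.9, 1.5, 7.2], 'grip': 10.0, 'x': 0.0022, 'v': -0.0152, 'U': -0.0307, 'G': 0.3567, 'cost': 0.49, 'eq': 0.14, 'pred': [[0.0, -0.002], [-0.0, 0.0]], 'min': -0.0}
[{"tx": 0, "ty": 0.01, "tz": -0.0, "turn": 0}, {"tx": 0, "ty": 0.02, "tz": -0.01, "turn": 0}, {"tx": 0, "ty": 0.02, "tz": 0.0, "turn": 0}, {"tx": 0, "ty": 0.01, "tz": -0.0, "turn": 0}]
plan [0.161 0.153 0.145 0.141]
```

Request:
{"name": "drive_tool", "arguments": {
  "rows": [
    {"tx": 0, "ty": 0.01, "tz": 0, "turn": 0},
    {"tx": 0, "ty": 0.02, "tz": -0.01, "turn": 0},
    {"tx": 0, "ty": 0.02, "tz": 0, "turn": 0},
    {"tx": 0, "ty": 0.01, "tz": 0, "turn": 0}
  ]
}}

```text
time: 10.55
tcp_pos: [0.537, -0.043, 0.1949]
orientation: [1.0, -0.03, -0.0, -0.0]
contact_force: [-2.2, 1.6, 5.5]
gripper_width: 0.0178
finger_force: 10.0
```

```bash
python3 step.py hold 0 5
```

```text
{'t': 10.65, 'tilt': [-0.0028, -0.0031], 'lever': 0.141, 'lag': -0.0008, 'F': [-2.2, 1.6, 5.5], 'grip': 10.0, 'x': -0.0032, 'v': -0.0054, 'U': -0.031, 'G': 0.3577, 'cost': 0.63, 'eq': 0.141, 'pred': [[-0.003, 0.004], [-0.002, 0.005]], 'min': -0.004}
[{"tx": 0, "ty": -0.03, "tz": 0.0, "turn": 0}, {"tx": 0, "ty": -0.01, "tz": 0.0, "turn": 0}, {"tx": 0, "ty": 0.01, "tz": 0.0, "turn": 0}, {"tx": 0, "ty": 0.02, "tz": 0.0, "turn": 0}, {"tx": 0, "ty": 0.01, "tz": -0.0, "turn": 0}]
plan [0.153 0.157 0.153 0.145 0.141]
```

Very steady; longer steps will do.

Request:
{"name": "drive_tool", "arguments": {
  "rows": [
    {"tx": 0, "ty": -0.03, "tz": 0, "turn": 0},
    {"tx": 0, "ty": -0.01, "tz": 0, "turn": 0},
    {"tx": 0, "ty": 0.01, "tz": 0, "turn": 0},
    {"tx": 0, "ty": 0.02, "tz": 0, "turn": 0},
    {"tx": 0, "ty": 0.01, "tz": 0, "turn": 0}
  ]
}}

```text
time: 11.28
tcp_pos: [0.537, -0.043, 0.1949]
orientation: [1.0, -0.031, -0.0, -0.0]
contact_force: [-1.9, 0.2, 4.8]
gripper_width: 0.0177
finger_force: 10.0
```

```bash
python3 step.py hold 0 6
```

```text
{'t': 11.375, 'tilt': [0.0041, 0.0044], 'lever': 0.141, 'lag': -0.0011, 'F': [-1.9, 0.2, 4.8], 'grip': 10.0, 'x': 0.0051, 'v': 0.0159, 'U': -0.0305, 'G': 0.3567, 'cost': 1.35, 'eq': 0.139, 'pred': [[0.006, -0.01], [0.002, -0.007]], 'min': 0.002}
[{"tx": 0, "ty": 0.08, "tz": -0.01, "turn": 0}, {"tx": 0, "ty": 0.02, "tz": -0.0, "turn": 0}, {"tx": 0, "ty": -0.02, "tz": -0.0, "turn": 0}, {"tx": 0, "ty": -0.03, "tz": 0.0, "turn": 0}, {"tx": 0, "ty": -0.04, "tz": 0.01, "turn": 0}, {"tx": 0, "ty": -0.02, "tz": -0.0, "turn": 0}]
plan [0.11  0.103 0.11  0.122 0.138 0.145]
```

Request:
{"name": "drive_tool", "arguments": {
  "rows": [
    {"tx": 0, "ty": 0.08, "tz": -0.01, "turn": 0},
    {"tx": 0, "ty": 0.02, "tz": 0, "turn": 0},
    {"tx": 0, "ty": -0.02, "tz": 0, "turn": 0},
    {"tx": 0, "ty": -0.03, "tz": 0, "turn": 0},
    {"tx": 0, "ty": -0.04, "tz": 0.01, "turn": 0},
    {"tx": 0, "ty": -0.02, "tz": 0, "turn": 0}
  ]
}}

```text
time: 12.12
tcp_pos: [0.5371, -0.0423, 0.1949]
orientation: [1.0, -0.03, -0.0, -0.0]
contact_force: [-2.7, 0.9, 3.6]
gripper_width: 0.018
finger_force: 10.0
```

```bash
python3 step.py hold 0 6
```

```text
{'t': 12.225, 'tilt': [0.0034, 0.003], 'lever': 0.145, 'lag': 0.0003, 'F': [-2.7, 0.9, 3.6], 'grip': 10.0, 'x': 0.0029, 'v': -0.0048, 'U': -0.0304, 'G': 0.3562, 'cost': 0.28, 'eq': 0.138, 'pred': [[0.001, -0.003], [0.0, -0.001]], 'min': 0.0}
[{"tx": 0, "ty": 0.02, "tz": -0.0, "turn": 0}, {"tx": 0, "ty": 0.0, "tz": -0.0, "turn": 0}, {"tx": 0, "ty": 0.0, "tz": -0.0, "turn": 0}, {"tx": 0, "ty": -0.0, "tz": -0.0, "turn": 0}, {"tx": 0, "ty": -0.0, "tz": -0.0, "turn": 0}, {"tx": 0, "ty": -0.01, "tz": -0.0, "turn": 0}]
plan [0.138 0.138 0.138 0.138 0.138 0.141]
```

Request:
{"name": "drive_tool", "arguments": {
  "rows": [
    {"tx": 0, "ty": 0.02, "tz": 0, "turn": 0},
    {"tx": 0, "ty": 0, "tz": 0, "turn": 0},
    {"tx": 0, "ty": 0, "tz": 0, "turn": 0},
    {"tx": 0, "ty": 0, "tz": 0, "turn": 0},
    {"tx": 0, "ty": 0, "tz": 0, "turn": 0},
    {"tx": 0, "ty": -0.01, "tz": 0, "turn": 0}
  ]
}}

```text
time: 12.98
tcp_pos: [0.5371, -0.043, 0.195]
orientation: [1.0, -0.031, 0.0, -0.0]
contact_force: [-3.4, 0.9, 4.6]
gripper_width: 0.0178
finger_force: 10.0
```

```bash
python3 step.py hold 0 6
```

```text
{'t': 13.075, 'tilt': [-0.005, -0.0055], 'lever': 0.141, 'lag': -0.0012, 'F': [-3.4, 0.9, 4.6], 'grip': 10.0, 'x': -0.0061, 'v': -0.0121, 'U': -0.0309, 'G': 0.3563, 'cost': 0.1, 'eq': 0.141, 'pred': [[-0.006, 0.013], [-0.0, 0.009]], 'min': -0.007}
[{"tx": 0, "ty": -0.07, "tz": 0.01, "turn": 0}, {"tx": 0, "ty": -0.02, "tz": 0.0, "turn": 0}, {"tx": 0, "ty": 0.02, "tz": -0.0, "turn": 0}, {"tx": 0, "ty": 0.04, "tz": -0.01, "turn": 0}, {"tx": 0, "ty": 0.03, "tz": -0.0, "turn": 0}, {"tx": 0, "ty": 0.02, "tz": -0.0, "turn": 0}]
plan [0.169 0.176 0.169 0.153 0.141 0.134]
```

Request:
{"name": "drive_tool", "arguments": {
  "rows": [
    {"tx": 0, "ty": -0.07, "tz": 0.01, "turn": 0},
    {"tx": 0, "ty": -0.02, "tz": 0, "turn": 0},
    {"tx": 0, "ty": 0.02, "tz": 0, "turn": 0},
    {"tx": 0, "ty": 0.04, "tz": -0.01, "turn": 0},
    {"tx": 0, "ty": 0.03, "tz": 0, "turn": 0},
    {"tx": 0, "ty": 0.02, "tz": 0, "turn": 0}
  ]
}}

```text
time: 13.82
tcp_pos: [0.5369, -0.0441, 0.195]
orientation: [1.0, -0.031, -0.0, -0.0]
contact_force: [-3.4, 0.3, 7.8]
gripper_width: 0.0175
finger_force: 10.0
```

```bash
python3 step.py hold 0 6
```

```text
{'t': 13.925, 'tilt': [0.0059, 0.0061], 'lever': 0.134, 'lag': -0.002, 'F': [-3.4, 0.3, 7.8], 'grip': 10.0, 'x': 0.0076, 'v': 0.0227, 'U': -0.0302, 'G': 0.3557, 'cost': 0.49, 'eq': 0.137, 'pred': [[0.008, -0.017], [0.001, -0.014]], 'min': 0.001}
[{"tx": 0, "ty": 0.1, "tz": -0.02, "turn": 0}, {"tx": 0, "ty": 0.03, "tz": 0.0, "turn": 0}, {"tx": 0, "ty": -0.03, "tz": 0.0, "turn": 0}, {"tx": 0, "ty": -0.05, "tz": 0.01, "turn": 0}, {"tx": 0, "ty": -0.05, "tz": 0.01, "turn": 0}, {"tx": 0, "ty": -0.03, "tz": 0.0, "turn": 0}]
plan [0.095 0.083 0.095 0.114 0.134 0.145]
```

Request:
{"name": "drive_tool", "arguments": {
  "rows": [
    {"tx": 0, "ty": 0.1, "tz": -0.02, "turn": 0},
    {"tx": 0, "ty": 0.03, "tz": 0, "turn": 0},
    {"tx": 0, "ty": -0.03, "tz": 0, "turn": 0},
    {"tx": 0, "ty": -0.05, "tz": 0.01, "turn": 0},
    {"tx": 0, "ty": -0.05, "tz": 0.01, "turn": 0},
    {"tx": 0, "ty": -0.03, "tz": 0, "turn": 0}
  ]
}}

```text
time: 14.68
tcp_pos: [0.5371, -0.0419, 0.1949]
orientation: [1.0, -0.03, 0.0, -0.0]
contact_force: [-0.9, 0.2, 2.4]
gripper_width: 0.0175
finger_force: 10.0
```

```bash
python3 step.py hold 0 5
```

```text
{'t': 14.775, 'tilt': [0.0049, 0.0047], 'lever': 0.145, 'lag': 0.0035, 'F': [-0.9, 0.2, 2.4], 'grip': 10.0, 'x': 0.0041, 'v': -0.0083, 'U': -0.03, 'G': 0.3558, 'cost': 0.15, 'eq': 0.136, 'pred': [[0.002, -0.004], [0.001, -0.002]], 'min': 0.001}
[{"tx": 0, "ty": 0.02, "tz": -0.0, "turn": 0}, {"tx": 0, "ty": 0.0, "tz": -0.0, "turn": 0}, {"tx": 0, "ty": 0.0, "tz": -0.0, "turn": 0}, {"tx": 0, "ty": 0.0, "tz": -0.0, "turn": 0}, {"tx": 0, "ty": -0.0, "tz": -0.0, "turn": 0}]
plan [0.138 0.138 0.138 0.138 0.138]
```

Request:
{"name": "drive_tool", "arguments": {
  "rows": [
    {"tx": 0, "ty": 0.02, "tz": 0, "turn": 0},
    {"tx": 0, "ty": 0, "tz": 0, "turn": 0},
    {"tx": 0, "ty": 0, "tz": 0, "turn": 0},
    {"tx": 0, "ty": 0, "tz": 0, "turn": 0},
    {"tx": 0, "ty": 0, "tz": 0, "turn": 0}
  ]
}}

```text
time: 15.4
tcp_pos: [0.537, -0.0435, 0.195]
orientation: [1.0, -0.03, 0.0, -0.0]
contact_force: [-3.7, 0.7, 6.0]
gripper_width: 0.0176
finger_force: 10.0
```

```bash
python3 step.py hold 0 6
```

```text
{'t': 15.5, 'tilt': [-0.0027, -0.0028], 'lever': 0.138, 'lag': -0.0007, 'F': [-3.7, 0.7, 6.0], 'grip': 10.0, 'x': -0.0033, 'v': -0.0095, 'U': -0.0303, 'G': 0.3559, 'cost': 0.36, 'eq': 0.138, 'pred': [[-0.004, 0.008], [-0.0, 0.006]], 'min': -0.004}
[{"tx": 0, "ty": -0.05, "tz": 0.0, "turn": 0}, {"tx": 0, "ty": -0.01, "tz": 0.01, "turn": 0}, {"tx": 0, "ty": 0.01, "tz": -0.01, "turn": 0}, {"tx": 0, "ty": 0.02, "tz": 0.0, "turn": 0}, {"tx": 0, "ty": 0.03, "tz": -0.0, "turn": 0}, {"tx": 0, "ty": 0.01, "tz": -0.0, "turn": 0}]
plan [0.157 0.161 0.157 0.149 0.138 0.134]
```

Request:
{"name": "drive_tool", "arguments": {
  "rows": [
    {"tx": 0, "ty": -0.05, "tz": 0, "turn": 0},
    {"tx": 0, "ty": -0.01, "tz": 0.01, "turn": 0},
    {"tx": 0, "ty": 0.01, "tz": -0.01, "turn": 0},
    {"tx": 0, "ty": 0.02, "tz": 0, "turn": 0},
    {"tx": 0, "ty": 0.03, "tz": 0, "turn": 0},
    {"tx": 0, "ty": 0.01, "tz": 0, "turn": 0}
  ]
}}

```text
time: 16.25
tcp_pos: [0.537, -0.0441, 0.195]
orientation: [1.0, -0.031, -0.0, -0.0]
contact_force: [-3.8, 0.0, 6.3]
gripper_width: 0.0177
finger_force: 10.0
```

```bash
python3 step.py hold 0 5
```

```text
{'t': 16.35, 'tilt': [0.0015, 0.0028], 'lever': 0.134, 'lag': -0.0015, 'F': [-3.8, 0.0, 6.3], 'grip': 10.0, 'x': 0.0029, 'v': 0.011, 'U': -0.0301, 'G': 0.3554, 'cost': 0.28, 'eq': 0.137, 'pred': [[0.004, -0.004], [0.002, -0.005]], 'min': 0.002}
[{"tx": 0, "ty": 0.04, "tz": -0.01, "turn": 0}, {"tx": 0, "ty": 0.01, "tz": -0.0, "turn": 0}, {"tx": 0, "ty": -0.01, "tz": 0.0, "turn": 0}, {"tx": 0, "ty": -0.03, "tz": 0.0, "turn": 0}, {"tx": 0, "ty": -0.02, "tz": 0.01, "turn": 0}]
plan [0.118 0.114 0.118 0.129 0.138]
```

Request:
{"name": "drive_tool", "arguments": {
  "rows": [
    {"tx": 0, "ty": 0.04, "tz": -0.01, "turn": 0},
    {"tx": 0, "ty": 0.01, "tz": 0, "turn": 0},
    {"tx": 0, "ty": -0.01, "tz": 0, "turn": 0},
    {"tx": 0, "ty": -0.03, "tz": 0, "turn": 0},
    {"tx": 0, "ty": -0.02, "tz": 0.01, "turn": 0}
  ]
}}

```text
time: 16.98
tcp_pos: [0.537, -0.0432, 0.1949]
orientation: [1.0, -0.03, -0.0, -0.0]
contact_force: [-4.1, 1.1, 8.3]
gripper_width: 0.0177
finger_force: 10.0
```

```bash
python3 step.py hold 0 6
```

```text
{'t': 17.075, 'tilt': [-0.002, -0.0025], 'lever': 0.138, 'lag': 0.0015, 'F': [-4.1, 1.1, 8.3], 'grip': 10.0, 'x': -0.0031, 'v': -0.0142, 'U': -0.0306, 'G': 0.3551, 'cost': 0.54, 'eq': 0.139, 'pred': [[-0.004, 0.008], [-0.0, 0.007]], 'min': -0.005}
[{"tx": 0, "ty": -0.06, "tz": 0.01, "turn": 0}, {"tx": 0, "ty": -0.02, "tz": -0.0, "turn": 0}, {"tx": 0, "ty": 0.01, "tz": -0.0, "turn": 0}, {"tx": 0, "ty": 0.03, "tz": -0.01, "turn": 0}, {"tx": 0, "ty": 0.03, "tz": -0.0, "turn": 0}, {"tx": 0, "ty": 0.02, "tz": -0.0, "turn": 0}]
plan [0.161 0.169 0.165 0.153 0.141 0.134]
```

Request:
{"name": "drive_tool", "arguments": {
  "rows": [
    {"tx": 0, "ty": -0.06, "tz": 0.01, "turn": 0},
    {"tx": 0, "ty": -0.02, "tz": 0, "turn": 0},
    {"tx": 0, "ty": 0.01, "tz": 0, "turn": 0},
    {"tx": 0, "ty": 0.03, "tz": -0.01, "turn": 0},
    {"tx": 0, "ty": 0.03, "tz": 0, "turn": 0},
    {"tx": 0, "ty": 0.02, "tz": 0, "turn": 0}
  ]
}}

```text
time: 17.82
tcp_pos: [0.537, -0.0441, 0.195]
orientation: [1.0, -0.031, -0.0, -0.0]
contact_force: [-2.7, 0.5, 7.1]
gripper_width: 0.0177
finger_force: 10.0
```

```bash
sed -i 's/np.minimum(.165,arg\*(t-g+tp))/(lambda r:np.minimum(.17,np.where(r>.12,.12+.5*(r-.12),r)))(arg*(t-g+tp))/' step.py; python3 step.py down 0.045 4
```

```text
{'t': 17.925, 'tilt': [0.0039, 0.0048], 'lever': 0.134, 'lag': -0.0016, 'F': [-2.7, 0.5, 7.1], 'grip': 10.0, 'x': 0.0055, 'v': 0.0168, 'U': -0.0301, 'G': 0.3548, 'cost': 0.64, 'eq': 0.137, 'pred': [[0.013, 0.033], [0.025, 0.047]], 'min': 0.005}
[{"tx": 0, "ty": -0.05, "tz": 0.0, "turn": 0}, {"tx": 0, "ty": -0.02, "tz": 0.01, "turn": 0}, {"tx": 0, "ty": 0.01, "tz": -0.01, "turn": 0}, {"tx": 0, "ty": 0.03, "tz": -0.0, "turn": 0}]
plan [0.153 0.161 0.157 0.145]
```

Request:
{"name": "drive_tool", "arguments": {
  "rows": [
    {"tx": 0, "ty": -0.05, "tz": 0, "turn": 0},
    {"tx": 0, "ty": -0.02, "tz": 0.01, "turn": 0},
    {"tx": 0, "ty": 0.01, "tz": -0.01, "turn": 0},
    {"tx": 0, "ty": 0.03, "tz": 0, "turn": 0}
  ]
}}

```text
time: 18.42
tcp_pos: [0.537, -0.0425, 0.1948]
orientation: [1.0, -0.03, -0.0, -0.0]
contact_force: [-2.7, -0.0, 6.0]
gripper_width: 0.0172
finger_force: 10.0
```

```bash
python3 step.py down 0.045 4
```

```text
{'t': 18.525, 'tilt': [0.016, 0.0179], 'lever': 0.145, 'lag': -0.0008, 'F': [-2.7, -0.0, 6.0], 'grip': 10.0, 'x': 0.02, 'v': 0.0381, 'U': -0.0305, 'G': 0.354, 'cost': 1.06, 'eq': 0.139, 'pred': [[0.034, 0.054], [0.051, 0.056]], 'min': 0.02}
[{"tx": 0, "ty": -0.02, "tz": 0.0, "turn": 0}, {"tx": 0, "ty": 0.01, "tz": 0.0, "turn": 0}, {"tx": 0, "ty": 0.04, "tz": -0.0, "turn": 0}, {"tx": 0, "ty": 0.04, "tz": -0.01, "turn": 0}]
plan [0.153 0.149 0.134 0.118]
```

Request:
{"name": "drive_tool", "arguments": {
  "rows": [
    {"tx": 0, "ty": -0.02, "tz": 0, "turn": 0},
    {"tx": 0, "ty": 0.01, "tz": 0, "turn": 0},
    {"tx": 0, "ty": 0.04, "tz": 0, "turn": 0},
    {"tx": 0, "ty": 0.04, "tz": -0.01, "turn": 0}
  ]
}}

```text
time: 19.02
tcp_pos: [0.5368, -0.046, 0.1954]
orientation: [1.0, -0.03, -0.0, -0.0]
contact_force: [-0.7, -0.9, 3.0]
gripper_width: 0.0174
finger_force: 10.0
```

```bash
python3 step.py down 0.045 4
```

```text
{'t': 19.125, 'tilt': [0.0496, 0.0522], 'lever': 0.118, 'lag': -0.0013, 'F': [-0.7, -0.9, 3.0], 'grip': 10.0, 'x': 0.0551, 'v': 0.0637, 'U': -0.0303, 'G': 0.3577, 'cost': 1.78, 'eq': 0.138, 'pred': [[0.072, 0.047], [0.084, 0.037]], 'min': 0.055}
[{"tx": 0, "ty": 0.08, "tz": -0.01, "turn": 0}, {"tx": 0, "ty": 0.04, "tz": -0.0, "turn": 0}, {"tx": 0, "ty": -0.01, "tz": -0.0, "turn": 0}, {"tx": 0, "ty": -0.02, "tz": 0.0, "turn": 0}]
plan [0.087 0.072 0.076 0.083]
```

Request:
{"name": "drive_tool", "arguments": {
  "rows": [
    {"tx": 0, "ty": 0.08, "tz": -0.01, "turn": 0},
    {"tx": 0, "ty": 0.04, "tz": 0, "turn": 0},
    {"tx": 0, "ty": -0.01, "tz": 0, "turn": 0},
    {"tx": 0, "ty": -0.02, "tz": 0, "turn": 0}
  ]
}}

```text
time: 19.62
tcp_pos: [0.5366, -0.0504, 0.1958]
orientation: [1.0, -0.031, -0.0, -0.0]
contact_force: [-2.0, -0.2, 2.5]
gripper_width: 0.0173
finger_force: 10.0
```

```bash
python3 step.py down 0.045 3
```

```text
{'t': 19.725, 'tilt': [0.0869, 0.0891], 'lever': 0.083, 'lag': -0.0005, 'F': [-2.0, -0.2, 2.5], 'grip': 10.0, 'x': 0.0918, 'v': 0.0532, 'U': -0.0295, 'G': 0.3614, 'cost': 1.13, 'eq': 0.134, 'pred': [[0.103, 0.039], [0.11, 0.026]], 'min': 0.092}
[{"tx": 0, "ty": 0.08, "tz": -0.0, "turn": 0}, {"tx": 0, "ty": 0.02, "tz": -0.01, "turn": 0}, {"tx": 0, "ty": -0.01, "tz": 0.01, "turn": 0}]
plan [0.052 0.045 0.049]
```

Request:
{"name": "drive_tool", "arguments": {
  "rows": [
    {"tx": 0, "ty": 0.08, "tz": 0, "turn": 0},
    {"tx": 0, "ty": 0.02, "tz": -0.01, "turn": 0},
    {"tx": 0, "ty": -0.01, "tz": 0.01, "turn": 0}
  ]
}}

```text
time: 20.1
tcp_pos: [0.5362, -0.0551, 0.1959]
orientation: [1.0, -0.031, -0.0, -0.0]
contact_force: [-5.1, 1.1, 8.4]
gripper_width: 0.0175
finger_force: 10.0
```

```bash
python3 step.py down 0.045 3
```

```text
{'t': 20.2, 'tilt': [0.1095, 0.1103], 'lever': 0.049, 'lag': -0.0017, 'F': [-5.1, 1.1, 8.4], 'grip': 10.0, 'x': 0.1122, 'v': 0.0301, 'U': -0.0293, 'G': 0.3622, 'cost': 0.24, 'eq': 0.133, 'pred': [[0.118, 0.022], [0.123, 0.019]], 'min': 0.112}
[{"tx": 0, "ty": -0.0, "tz": -0.0, "turn": 0}, {"tx": 0, "ty": -0.0, "tz": -0.0, "turn": 0}, {"tx": 0, "ty": -0.01, "tz": -0.0, "turn": 0}]
plan [0.049 0.049 0.052]
```

Request:
{"name": "drive_tool", "arguments": {
  "rows": [
    {"tx": 0, "ty": 0, "tz": 0, "turn": 0},
    {"tx": 0, "ty": 0, "tz": 0, "turn": 0},
    {"tx": 0, "ty": -0.01, "tz": 0, "turn": 0}
  ]
}}

```text
time: 20.58
tcp_pos: [0.5363, -0.0543, 0.196]
orientation: [1.0, -0.03, -0.0, -0.0]
contact_force: [-4.9, 1.3, 4.9]
gripper_width: 0.0178
finger_force: 10.0
```

```bash
python3 step.py down 0.045 4
```

```text
{'t': 20.675, 'tilt': [0.115, 0.115], 'lever': 0.052, 'lag': 0.0002, 'F': [-4.9, 1.3, 4.9], 'grip': 10.0, 'x': 0.1161, 'v': 0.0049, 'U': -0.0292, 'G': 0.3529, 'cost': 2.19, 'eq': 0.133, 'pred': [[0.12, 0.026], [0.13, 0.037]], 'min': 0.116}
[{"tx": 0, "ty": -0.1, "tz": 0.0, "turn": 0}, {"tx": 0, "ty": -0.02, "tz": 0.01, "turn": 0}, {"tx": 0, "ty": 0.02, "tz": -0.01, "turn": 0}, {"tx": 0, "ty": 0.06, "tz": -0.0, "turn": 0}]
plan [0.091 0.099 0.091 0.068]
```

Request:
{"name": "drive_tool", "arguments": {
  "rows": [
    {"tx": 0, "ty": -0.1, "tz": 0, "turn": 0},
    {"tx": 0, "ty": -0.02, "tz": 0.01, "turn": 0},
    {"tx": 0, "ty": 0.02, "tz": -0.01, "turn": 0},
    {"tx": 0, "ty": 0.06, "tz": 0, "turn": 0}
  ]
}}

```text
time: 21.18
tcp_pos: [0.5364, -0.0524, 0.1958]
orientation: [1.0, -0.03, -0.0, -0.0]
contact_force: [-4.5, 0.8, 6.1]
gripper_width: 0.0177
finger_force: 10.0
```

```bash
python3 step.py down 0.045 3
```

```text
{'t': 21.275, 'tilt': [0.1292, 0.1306], 'lever': 0.068, 'lag': -0.0005, 'F': [-4.5, 0.8, 6.1], 'grip': 10.0, 'x': 0.1324, 'v': 0.0393, 'U': -0.0293, 'G': 0.3542, 'cost': 2.02, 'eq': 0.133, 'pred': [[0.141, 0.032], [0.148, 0.023]], 'min': 0.132}
[{"tx": 0, "ty": 0.06, "tz": -0.01, "turn": 0}, {"tx": 0, "ty": 0.03, "tz": 0.0, "turn": 0}, {"tx": 0, "ty": 0.0, "tz": 0.0, "turn": 0}]
plan [0.045 0.033 0.033]
```

Request:
{"name": "drive_tool", "arguments": {
  "rows": [
    {"tx": 0, "ty": 0.06, "tz": -0.01, "turn": 0},
    {"tx": 0, "ty": 0.03, "tz": 0, "turn": 0},
    {"tx": 0, "ty": 0, "tz": 0, "turn": 0}
  ]
}}

```text
time: 21.65
tcp_pos: [0.5361, -0.0572, 0.1962]
orientation: [1.0, -0.031, -0.0, -0.0]
contact_force: [-2.2, 0.5, -0.1]
gripper_width: 0.0175
finger_force: 10.0
```

```bash
python3 step.py down 0.045 3
```

```text
{'t': 21.75, 'tilt': [0.1468, 0.1481], 'lever': 0.033, 'lag': -0.0024, 'F': [-2.2, 0.5, -0.1], 'grip': 10.0, 'x': 0.1493, 'v': 0.0266, 'U': -0.0295, 'G': 0.3568, 'cost': 2.09, 'eq': 0.134, 'pred': [[0.149, -0.006], [0.147, -0.01]], 'min': 0.147}
[{"tx": 0, "ty": 0.01, "tz": 0.0, "turn": 0}, {"tx": 0, "ty": -0.0, "tz": 0.0, "turn": 0}, {"tx": 0, "ty": -0.01, "tz": 0.0, "turn": 0}]
plan [0.029 0.029 0.033]
```

Request:
{"name": "drive_tool", "arguments": {
  "rows": [
    {"tx": 0, "ty": -0.04, "tz": 0, "turn": 0},
    {"tx": 0, "ty": -0.06, "tz": 0, "turn": 0},
    {"tx": 0, "ty": -0.08, "tz": 0.01, "turn": 0},
    {"tx": 0, "ty": -0.08, "tz": 0.01, "turn": 0},
    {"tx": 0, "ty": -0.08, "tz": 0.01, "turn": 0},
    {"tx": 0, "ty": -0.08, "tz": 0.02, "turn": 0},
    {"tx": 0, "ty": 0, "tz": 0, "turn": 0}
  ]
}}

```text
time: 22.62
tcp_pos: [0.5376, -0.0356, 0.1939]
orientation: [1.0, -0.03, 0.0, -0.0]
contact_force: [0.3, 0.7, -1.5]
gripper_width: 0.0176
finger_force: 10.0
```

Run:
```python
from h import *
m=look();print(m,tilt(m),ctrl.state()["tcp_pos"],lever(ctrl.state()["tcp_pos"]+[0,0,.0297]))
```

```text
(np.float64(245.43609671848014), np.float64(261.01657458563534), 1158, 362) 0.1498367295854757 [ 0.53757783 -0.03584399  0.19397114] 0.19727994352226805
```

Request:
{"name": "drive_tool", "arguments": {
  "rows": [
    {"tx": 0, "ty": 0, "tz": 0, "turn": 0},
    {"tx": 0, "ty": 0, "tz": 0, "turn": 0},
    {"tx": 0, "ty": 0, "tz": 0, "turn": 0},
    {"tx": 0, "ty": 0, "tz": 0, "turn": 0},
    {"tx": 0, "ty": 0, "tz": 0, "turn": 0},
    {"tx": 0, "ty": 0, "tz": 0, "turn": 0}
  ],
  "grip": 0.4
}}

```text
time: 23.42
tcp_pos: [0.5375, -0.0359, 0.1938]
orientation: [1.0, -0.03, -0.0, -0.0]
contact_force: [0.3, 0.1, 0.4]
gripper_width: 0.0564
finger_force: 0.0
```

Request:
{"name": "drive_tool", "arguments": {
  "rows": [
    {"tx": 0, "ty": 0, "tz": -0.3, "turn": 0},
    {"tx": 0, "ty": 0, "tz": -0.5, "turn": 0},
    {"tx": 0, "ty": 0, "tz": -0.5, "turn": 0},
    {"tx": 0, "ty": 0, "tz": -0.6, "turn": 0},
    {"tx": 0, "ty": 0, "tz": -0.6, "turn": 0},
    {"tx": 0, "ty": 0, "tz": -0.3, "turn": 0},
    {"tx": 0, "ty": 0, "tz": 0, "turn": 0},
    {"tx": 0, "ty": 0, "tz": 0, "turn": 0}
  ]
}}

```text
time: 24.42
tcp_pos: [0.5371, -0.036, 0.3328]
orientation: [1.0, -0.03, -0.001, -0.0]
contact_force: [0.2, 0.3, -0.4]
gripper_width: 0.0563
finger_force: 0.0
```

Run:
```python
from h import *
for _ in range(2): m=look();print(m,tilt(m))
w=ctrl.capture("wrist");cv2.imwrite("pics/w5.png",w[:,:,::-1]);s=ctrl.state();print(s["tcp_pos"],s["contact_force"],s["time"])
```

```text
(np.float64(245.4034632034632), np.float64(260.3061224489796), 1155, 343) 0.14917328255575305
(np.float64(245.41334488734836), np.float64(260.3061224489796), 1154, 343) 0.1493741795115014
[ 0.53717251 -0.03599407  0.3330079 ] [-0.1361393   0.41339767 -0.21100338] 24.575
```

View pics/w5.png

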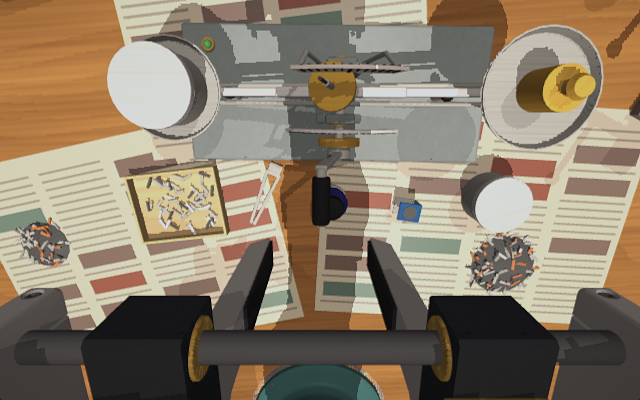

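The fingers are clear of the handle, now at (321,200). The beam rests at 0.149 rad on the tin's side, and nothing else on the bench has moved.

```bash
python3 -c "
from bench import ctrl
print(ctrl.job_done())"
```

```text
the job is handed in; nothing more can be done
None
```

The check-weigh is done and handed in: the pointer stayed within one division of the centre mark for about 10 s, the beam was let down at roughly 0.03 rad/s onto its stop on the tin's side, and the lever was released with the balance at rest (24.6 s on the robot's clock).

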